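# Load the bark tube with handle blanks

### The arm

A 6-joint arm with a two-finger parallel gripper is mounted at the origin on the work surface. World frame = base frame: x ahead of the robot, y to its left, z up, the work surface at z = 0. Lengths are in m, angles in degrees, forces in N, time in s.
With the tool pointing down it reaches from about 0.25 to 0.775 m from the base axis. Payload 4 kg.
Tool frame: the origin (TCP) lies on the centre line of the jaws, within the pads' length; the fingertips stand r.tip_reach ahead of it and the grasp point (between the pads) lies 5 mm behind it (r.tip_reach is the distance from the TCP to the fingertips, in m); z points along the fingers, y is the line along which they close (so a half turn about z gives the same grasp; the last joint's range is limited). The gripper opens to 94 mm and grips with 3 to 60 N. Pads are 16 mm wide; open, the fingers measure 119 mm over their backs; the gripper's body (75 mm by 177 mm) begins 78 mm behind the grasp point.
Start: joints at [57.175, 4.996, 78.535, -0, 96.463, -5.907], TCP at [0.249, 0.49, 0.22] pointing down, gripper open.
Joint ranges: [-177.83, 177.83], [-43.37, 116.18], [15.69, 146.23], [-61.86, 241.86], [9.47, 152.12], [-147.06, 147.06]. Speed limits (degrees/s): [159.86, 159.86, 180, 180, 180, 180].

### API

Orientations are given as a 3x3 rotation matrix whose columns are the frame's x, y, z axes.
In Python, from bench import observe, vision, workorder, r gives the robot as it stands.
- The arm moves only by the tool move_arm, never from a script. Its argument "moves" is a list of rows, each a list of 5 numbers: the closure in counts, from 0 (fully open) to 255 (shut), then the shift along the tool's x, y, z in m, then the turn about the tool's z in rad. In form: [[hand, x, y, z, yaw], ...]. A call has 1 to 12 rows; each row is the pose to reach, as a shift and turn from the pose commanded when the call began, along the tool's axes at that moment; what a row does not reach only later rows make up. A row lasts 1/8 s, in which the tool goes at most 62.5 mm and 10.7 degrees, less where a joint would pass 70% of its speed; a pose out of reach is approached as far as the arm can. A call with a gripper value outside its range is refused whole. The fingers move at their own pace and stop on an object; "force" is the grip in N (left out, the last holds). Time passes only in rows, so rows that repeat a pose let the fingers close. It gives the time, the measured TCP pose, the force, the opening and the grip force at its end, in the units of the state.
- observe(): the state, without advancing time (a new reading comes with each control period).
- vision.get_image(name): name is "side" or "top"; returns a dict with "image" (400x640x3 uint8, blue, green, red), "depth" (400x640 float32, m along the optical axis (not along the pixel's ray), 0 where there is no reading), "vertical_fov" (degrees; the focal length in pixels is half the picture's height over the tangent of half this angle, whatever the lens; pixels are square), "cx", "cy" (the principal point, pixels), "pose" (4x4, takes a point from camera to world coordinates). Camera axes: x right, y down, z forward; pixel columns grow to the right and rows downward; lengths in m; the calibration is good to about 2 mm. A picture is of the moment at which its call begins.
- workorder.hand_in(): hands the job in; it is judged then, once.
The state is a dict: "time": time; "qpos": joint angles; "joint_velocities": joint speeds; "tau": joint torques, N m; "tool_pos": TCP position; "eef_rot": TCP orientation; "force": force on the tool from outside, world axes, zero at the start; "wrist_torque": the same for the moment, N m; "width": finger opening in m; "grip_force": force on a finger pad.
Only numpy, scipy, OpenCV 4.12 (cv2) and the standard library are available. Lean on these libraries where they do the work, as an engineer would, in place of code of your own. Each camera call takes 0.05 s, during which the arm holds its last target. There are 200 camera calls.

### The job

Load the birch-bark tube that lies in the cradle with two handle blanks, one behind the other: slide the red-banded blank into its open mouth first, then the green-banded one behind it, pushing the red one deeper until it rests against the closed end and the green one stands out of the mouth by about a third. Leave the blue-banded blank where it lies.

Things in the scene. Friction and masses are not known exactly. Their poses are not given: they have to be found in the camera images.
- red_center (a point): Centre of the red-banded handle blank: octagonal birch bar, 26 mm across flats, 120 mm long along its y axis, ends alike, 55 g, a 30 mm wide red band round its middle. Lies flat on the table, centre 13 mm up, upright side flats to grip across (along x). Grip it about 40 mm from its centre, near the trailing end, so that the rest enters the tube ahead of the fingers.
- green_center (a point): Centre of the green-banded handle blank: the same bar (26 mm across flats, 120 mm long along its y axis), with a green band. Lies flat on the table.
- blue_center (a point): Centre of the blue-banded handle blank: the same bar with a blue band. Not wanted: leave it where it lies.
- tube_mouth (a point): Centre of the open mouth (dark inside) of the fixed, level birch-bark tube, 72 mm above the table; it faces the robot's right, towards the blanks; y points straight into the bore, z up. Round bore 50 mm wide, 200 mm deep to its closed end; outside 58 mm wide. A blank in the bore lies 11 mm below its axis; less than half inside, it tips out. With both home the green one stands 40 mm out.
Not all that is in view belongs to the job. Leave any black or pink look-alike of the part that bears green_center alone.

How it is judged (in metres and radians):
On the way, in this order (a step that is already met when the one before it is completed fails the run):
1. the red-banded blank is in the tube by more than half its length (y of red_center in the frame of tube_mouth above 0 m and x of red_center in the frame of tube_mouth between -0.025 and 0.025 m and z of red_center in the frame of tube_mouth between -0.025 and 0.025 m), for 0.2 s.
2. the green-banded blank has entered the mouth behind it (y of green_center in the frame of tube_mouth above -0.045 m and x of green_center in the frame of tube_mouth between -0.025 and 0.025 m and z of green_center in the frame of tube_mouth between -0.025 and 0.025 m), for 0.1 s.
At the end, for the whole second after the job is handed in: Red blank in the tube, its front within 15 mm of the closed end; green blank in the bore behind it, more than half inside (centre at least 3 mm past the mouth), within 17 degrees of the tube's line; blue blank within 40 mm of where it lay (y of red_center in the frame of tube_mouth above 0.125 m and x of red_center in the frame of tube_mouth between -0.025 and 0.025 m and z of red_center in the frame of tube_mouth between -0.025 and 0.025 m and y of green_center in the frame of tube_mouth above 0.003 m and x of green_center in the frame of tube_mouth between -0.025 and 0.025 m and z of green_center in the frame of tube_mouth between -0.025 and 0.025 m and angle between the y axis of green_center and the y axis of tube_mouth, either way round below 0.3 rad and distance of blue_center from where it was at the start of the episode below 0.04 m); the robot touches nothing.
It fails at once if the blue-banded blank is moved by more than 40 mm (distance of blue_center from where it was at the start of the episode above 0.04 m).
It also fails if it takes over 61 s, if anything falls off the work surface, if the arm or the gripper's body presses on something with over 40 N, if the wrist force passes 120 N, or if a joint passes its speed limit or range.

## Working session

There is one attempt and no reset: what is moved stays moved. The work goes in short steps, Python scripts to look and compute and a tool call to move; the robot and the scene stay as the last step left them, time stands still between calls to the robot, and variables do not carry over. Pictures are saved under pics/ and viewed, at most 10 in all, crops included, and the job is handed in when it is done.

Besides the shell and the picture viewer there is one more tool, called after "Emit:" by a JSON object that holds its "name" and its "arguments". move_arm: Moves the arm, as the interface text tells. Its arguments: {"type":"object","properties":{"moves":{"type":"array","items":{"type":"array","items":{"type":"number"}}},"force":{"type":"number"}},"required":["moves"]}

```bash
mkdir -p pics; cat > h.py <<'E'
import numpy as np, cv2
from bench import observe, vision, workorder, r
def shot(n):
    d=vision.get_image(n); im=d["image"]; h=im.shape[0]
    f=h/2/np.tan(np.radians(d["vertical_fov"])/2); D=d["depth"]
    v,u=np.mgrid[:h,:im.shape[1]]
    P=np.stack([(u-d["cx"])*D/f,(v-d["cy"])*D/f,D,np.ones_like(D)],-1)@np.array(d["pose"]).T
    W=P[...,:3].copy(); W[D==0]=np.nan
    return im,W,d
E
python3 - <<'E'
from h import *
for n in("top","side"):
    im,W,d=shot(n); cv2.imwrite(f"pics/{n}0.png",im); np.savez(f"{n}0.npz",im=im,W=W)
    print(n,np.round(d["pose"],3).tolist(),d["vertical_fov"])
s=observe(); print(s["time"],s["tool_pos"],s["eef_rot"],s["width"],r.tip_reach)
E
```

```text
top [[-0.026, -0.999, 0.029, 0.575], [-0.999, 0.027, 0.023, -0.167], [-0.024, -0.029, -0.999, 0.889], [0.0, 0.0, 0.0, 1.0]] 45.775256380676524
side [[-0.781, -0.378, 0.497, 0.226], [-0.624, 0.454, -0.636, 0.317], [0.015, -0.807, -0.591, 0.524], [0.0, 0.0, 0.0, 1.0]] 55.96253549362531
0.1 [0.24876548 0.49001167 0.21843977] [[-8.91635128e-01  4.52753469e-01 -1.04608648e-03]
 [ 4.52754636e-01  8.91633659e-01 -1.63002039e-03]
 [ 1.94728535e-04 -1.92700394e-03 -9.99998124e-01]] 0.0939113662103722 0.014
```

View pics/top0.png

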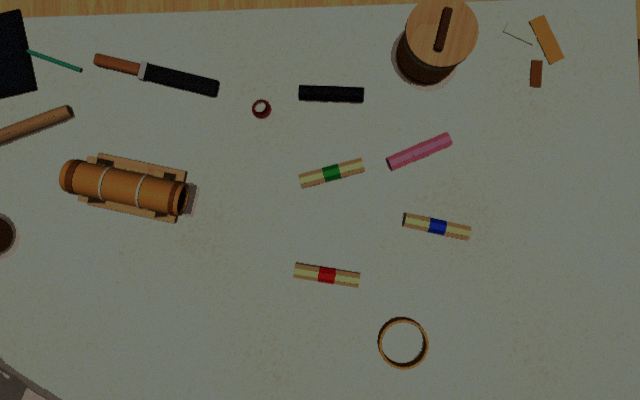

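View pics/side0.png

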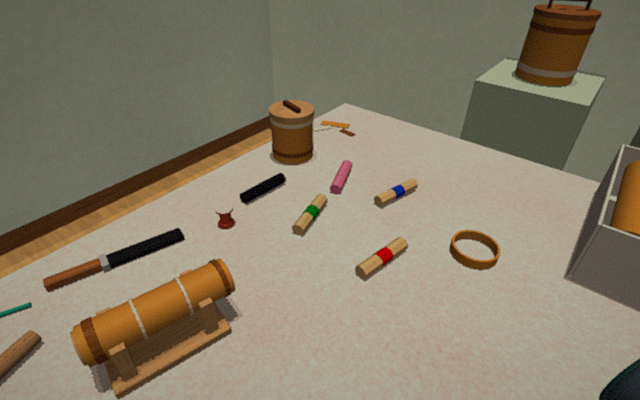

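Top view: the tube's mouth is at about (182,199) and faces right. The blanks are red-banded (327,275), green-banded (332,173) and blue-banded (437,227). The look-alikes are black (331,94) and pink (419,151). Only the wooden bar with the green band at (332,173) fits green_center.

```bash
cat >> h.py <<'E'
def blank(W,im,u,v,R=45,zlo=.012,zhi=.04):
    m=np.zeros(W.shape[:2],np.uint8); sub=(W[...,2]>zlo)&(W[...,2]<zhi)
    m[max(0,v-R):v+R,max(0,u-R):u+R]=sub[max(0,v-R):v+R,max(0,u-R):u+R]
    n,l,st,c=cv2.connectedComponentsWithStats(m)
    k=l[v,u]
    if k==0: k=1+np.argmax(st[1:,4])
    P=W[l==k]; (c,s,a)=cv2.minAreaRect(P[:,:2].astype(np.float32))
    b=cv2.boxPoints((c,s,a)); e=[b[1]-b[0],b[2]-b[1]]; e=max(e,key=np.linalg.norm)
    return np.array(c),np.sort(s),e/np.linalg.norm(e),np.percentile(P[:,2],95),len(P)
E
python3 - <<'E'
from h import *
z=np.load("top0.npz"); im,W=z["im"],z["W"]
for n,u,v in(("red",327,275),("green",332,173),("blue",437,227)):
    c,s,e,zt,k=blank(W,im,u,v); print(n,c.round(4),s.round(4),e.round(3),np.degrees(np.arctan2(e[1],e[0])).round(1),zt.round(4),k)
for nm in("top","side"):
    q=np.load(nm+"0.npz"); P=q["W"].reshape(-1,3)
    c0=W[190,120,:2]
    P=P[(P[:,2]>.065)&(P[:,2]<.115)&(np.linalg.norm(P[:,:2]-c0,axis=1)<.18)]
    hi=P[P[:,2]>.094]
    c,s,a=cv2.minAreaRect(P[:,:2].astype(np.float32)); print(nm,c,s,a,np.percentile(P[:,2],[50,99]),len(P))
    m=np.median(hi[:,:2],0); U=np.linalg.svd(hi[:,:2]-hi[:,:2].mean(0),full_matrices=False)[2][0]; U=U*np.sign(U[1])
    # cylinder fit r=.029
    from scipy.optimize import least_squares
    def res(p):
        d=np.array([np.cos(p[2])*np.cos(p[4]),np.sin(p[2])*np.cos(p[4]),np.sin(p[4])]); x=P-np.array([p[0],c0[1],p[1]])
        return np.linalg.norm(np.cross(x,d),axis=1)-p[3]
    f=least_squares(res,[c0[0],.072,np.arctan2(U[1],U[0]),.029,0],loss="soft_l1",f_scale=.002)
    p=f.x; d=np.array([np.cos(p[2]),np.sin(p[2])]); t=(P[:,:2]-[p[0],c0[1]])@d; t0,t1=np.percentile(t,[.3,99.7])
    print(p.round(4),np.degrees(p[2]).round(2),"rms",np.sqrt(np.mean(f.fun**2)).round(4),"mouth",(np.array([p[0],c0[1]])+t0*d).round(4),"end",(np.array([p[0],c0[1]])+t1*d).round(4),"ext",(t1-t0).round(4))
cv2.imwrite("pics/crop.png",cv2.resize(im[60:300,280:480],None,fx=2.4,fy=2.4,interpolation=cv2.INTER_CUBIC))
E
```

```text
red [ 0.4425 -0.1588] [0.0271 0.12  ] [0.173 0.985] 80.0 0.0281 976
green [ 0.6302 -0.1726] [0.0269 0.1198] [ 0.236 -0.972] -76.4 0.0279 943
blue [ 0.527  -0.3621] [0.0266 0.1207] [0.242 0.97 ] 76.0 0.0284 971
top (0.6114006042480469, 0.18805482983589172) (0.21168430149555206, 0.08006304502487183) 76.45711517333984 [0.09604048 0.10317328] 4403
[ 6.1020e-01  6.9700e-02  1.3344e+00  3.0800e-02 -2.0000e-04] 76.46 rms 0.0021 mouth [0.5867 0.0859] end [0.6355 0.2884] ext 0.2082
side (0.6109371781349182, 0.19030427932739258) (0.2101137787103653, 0.08238422870635986) 76.00232696533203 [0.09402808 0.10332151] 6982
[6.1150e-01 7.0500e-02 1.3339e+00 3.1100e-02 6.0000e-04] 76.43 rms 0.0025 mouth [0.5887 0.0891] end [0.6375 0.2911] ext 0.2079
```

View pics/crop.png

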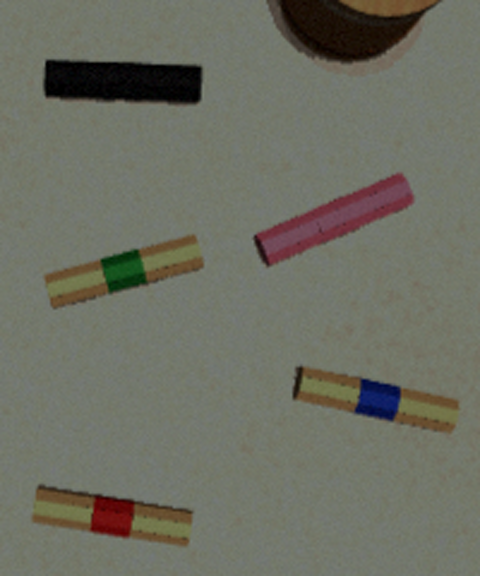

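The crop confirms it: wooden bar with a green band at crop (124,270); the plain black and pink bars are look-alikes. Measured sizes match (27x120 mm, tops about 28 mm, tube axis about 71 mm up). I'll move over the trailing end of red.

```bash
cat >> h.py <<'E'
def go(x,y,z,ang):
    s=observe(); R=np.array(s["eef_rot"]); d=R.T@(np.array([x,y,z])-s["tool_pos"])
    a=np.degrees(np.arctan2(R[1,0],R[0,0])); dy=(a-ang+180)%360-180
    print("t",round(s["time"],2),"pos",np.round(s["tool_pos"],4),"ang",a.round(2),"w",round(s["width"],4),"-> row",d.round(4),np.radians(dy).round(4), "F",np.round(s["force"],1),"tilt",R[:,2].round(4))
E
python3 -c "
from h import *
go(.4356,-.1982,.12,80)"
```

```text
t 0.1 pos [0.2488 0.49   0.2184] ang 153.08 w 0.0939 -> row [-0.4782 -0.5289  0.0994] 1.2755 F [-0.5  0.3 -0.5] tilt [-0.001  -0.0016 -1.    ]
```

Emit:
{"name": "move_arm", "arguments": {"moves": [[0,-0.04,-0.044,0,0.107],[0,-0.08,-0.088,0,0.213],[0,-0.12,-0.132,0,0.32],[0,-0.16,-0.176,0,0.425],[0,-0.2,-0.22,0,0.53],[0,-0.24,-0.264,0,0.64],[0,-0.28,-0.308,0,0.75],[0,-0.32,-0.352,0.02,0.85],[0,-0.36,-0.397,0.04,0.96],[0,-0.4,-0.441,0.06,1.065],[0,-0.44,-0.485,0.08,1.17],[0,-0.478,-0.529,0.1,1.2755]], "force": 30}}

```text
time: 1.6
tool_pos: [0.4356, -0.199, 0.1187]
eef_rot: [[0.178, 0.984, 0.0], [0.984, -0.178, 0.0], [0.0, 0.0, -1.0]]
force: [1.2, 0.8, 0.2]
width: 0.0938
grip_force: 0.0
```

```bash
python3 -c "
from h import *
go(.4356,-.1982,.016,80)"
```

```text
t 1.6 pos [ 0.4356 -0.199   0.1187] ang 79.77 w 0.0938 -> row [ 7.000e-04 -1.000e-04  1.027e-01] -0.004 F [1.2 0.8 0.2] tilt [ 2.e-04  5.e-04 -1.e+00]
```

Emit:
{"name": "move_arm", "arguments": {"moves": [[0,0,0,0.04,0],[0,0,0,0.075,0],[0,0.001,0,0.095,0],[0,0.001,0,0.102,0],[0,0.001,0,0.102,0],[255,0.001,0,0.102,0],[255,0.001,0,0.102,0],[255,0.001,0,0.102,0],[255,0.001,0,0.102,0],[255,0.001,0,0.102,0],[255,0.001,0,0.102,0]], "force": 30}}

```text
time: 2.98
tool_pos: [0.4357, -0.1961, 0.0176]
eef_rot: [[0.174, 0.985, -0.0], [0.985, -0.174, 0.0], [0.0, -0.0, -1.0]]
force: [-0.2, 0.0, -0.0]
width: 0.0373
grip_force: 0.0
```

```bash
python3 -c "
from h import *
go(.4356,-.1982,.12,80)"
```

```text
t 2.98 pos [ 0.4357 -0.1961  0.0176] ang 80.0 w 0.0373 -> row [-0.0021  0.0002 -0.1024] 0.0 F [-0.2  0.  -0. ] tilt [-0.e+00  1.e-04 -1.e+00]
```

Emit:
{"name": "move_arm", "arguments": {"moves": [[255,0,0,0,0],[255,0,0,0,0],[255,0,0,0,0],[255,0,0,0,0],[255,0,0,-0.03,0],[255,0,0,-0.07,0],[255,0,0,-0.1,0],[255,0,0,-0.1,0]]}}

```text
time: 3.98
tool_pos: [0.4374, -0.1971, 0.1203]
eef_rot: [[0.174, 0.985, 0.005], [0.985, -0.174, -0.003], [-0.002, 0.006, -1.0]]
force: [0.2, -0.3, -0.8]
width: 0.0258
grip_force: 30.0
```

```bash
python3 - <<'E'
from h import *
d=np.array([.2345,.9721]); m=np.array([.5877,.0875])
p=m-.138*d-.02*d  # front 20+... before mouth with grasp 38 behind centre, front 98 ahead
print(p)
im,W,_=shot("side"); cv2.imwrite("pics/s1.png",im)
go(*p,.069,76.45)
E
```

```text
[ 0.550649  -0.0660918]
t 4.03 pos [ 0.4362 -0.1963  0.1181] ang 80.0 w 0.0261 -> row [0.1482 0.09   0.0492] 0.062 F [ 0.1 -1.1 -1. ] tilt [ 0.0017 -0.001  -1.    ]
```

View pics/s1.png

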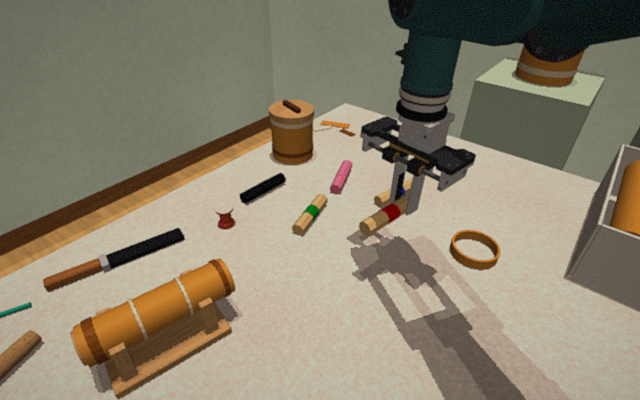

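Red is held level near its trailing end (bar at about (385,212)). Next I carry it to in front of the mouth.

Emit:
{"name": "move_arm", "arguments": {"moves": [[255,0.03,0.018,0,0.02],[255,0.06,0.036,0,0.04],[255,0.09,0.054,0,0.06],[255,0.12,0.072,0,0.062],[255,0.148,0.09,0,0.062],[255,0.148,0.09,0.025,0.062],[255,0.148,0.09,0.049,0.062],[255,0.148,0.09,0.049,0.062],[255,0.148,0.09,0.049,0.062]]}}

```text
time: 5.15
tool_pos: [0.5498, -0.0659, 0.0682]
eef_rot: [[0.234, 0.972, -0.001], [0.972, -0.234, 0.0], [0.0, -0.001, -1.0]]
force: [-0.1, -0.6, 0.3]
width: 0.0257
grip_force: 30.0
```

```bash
python3 - <<'E'
from h import *
im,W,_=shot("top"); cv2.imwrite("pics/t2.png",cv2.resize(im[120:280,20:340],None,fx=2.4,fy=2.4))
im2,W2,_=shot("side"); cv2.imwrite("pics/s2.png",cv2.resize(im2[120:400,80:440],None,fx=2,fy=2))
d=np.array([.2345,.9721]); m=np.array([.5877,.0875]); n=np.array([.9721,-.2345])
for X in(W,W2):
    P=X.reshape(-1,3); q=P[:,:2]-m; t=q@d; l=q@n
    k=(t<-.066)&(t>-.13)&(abs(l)<.03)&(P[:,2]>.05)&(P[:,2]<.1); Q=P[k]
    print(k.sum(),"z top",np.percentile(Q[:,2],95),"lat",np.percentile(l[k],[2,50,98]),"t",np.percentile(t[k],[1,99]))
    k=(t<-.03)&(t>-.13)&(abs(l)<.03)&(P[:,2]>.05)&(P[:,2]<.1);print("front t",t[k].max())
go(*(m-.128*d),.069,76.45)
E
```

```text
Traceback (most recent call last):
IndexError: index -1 is out of bounds for axis 0 with size 0
```

View pics/s2.png

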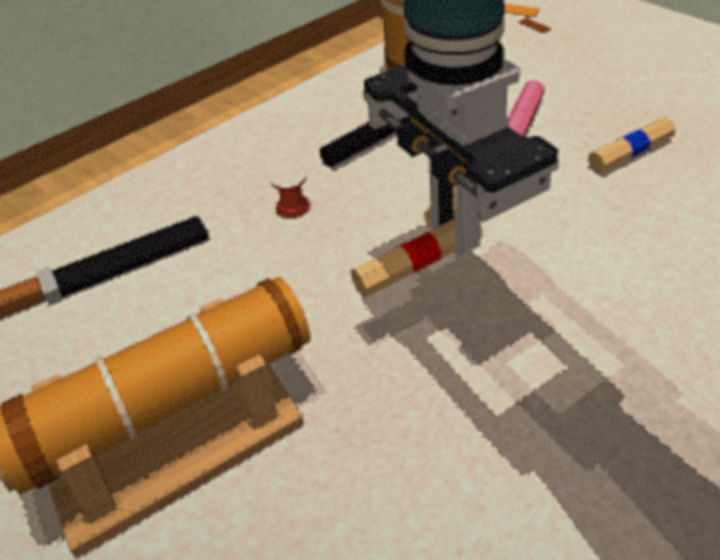

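The side crop shows red level in front of the mouth, its front end at (370,275) and the mouth rim at (295,310). I'll check its height and sideways position against the axis.

```bash
cat >> h.py <<'E'
d=np.array([.2345,.9721]); m=np.array([.5877,.0875]); n=np.array([.9721,-.2345])
def held(lo,hi):
    im,W,_=shot("side"); P=W.reshape(-1,3); q=P[:,:2]-m; t=q@d; l=q@n
    k=(t<hi)&(t>lo)&(abs(l)<.035)&(P[:,2]>.035)&(P[:,2]<.11); 
    print(k.sum(),"ztop",np.percentile(P[k,2],[90,97]).round(4),"lat",np.percentile(l[k],[3,50,97]).round(4),"front",t[k].max().round(4))
    for a in np.arange(lo,hi,.02):
        j=k&(t>=a)&(t<a+.02)
        if j.sum()>10: print(a.round(3),np.percentile(P[j,2],95).round(4),np.percentile(l[j],[5,95]).round(4))
E
python3 - <<'E'
from h import *
held(-.14,-.02)
go(*(m-.048*d),.069,76.45)
E
```

```text
777 ztop [0.0788 0.0794] lat [-0.014  -0.0084  0.0065] front -0.0575
-0.14 0.0793 [-0.0141  0.0039]
-0.12 0.0793 [-0.0141  0.0045]
-0.1 0.0792 [-0.0134  0.0038]
-0.08 0.079 [-0.0135  0.0043]
-0.06 0.0787 [-0.0129  0.0097]
t 5.3 pos [ 0.5508 -0.0662  0.0698] ang 76.43 w 0.0254 -> row [ 0.1101 -0.0002  0.0008] -0.0003 F [ 1.  -0.2 -0.8] tilt [ 2.1e-03 -4.0e-04 -1.0e+00]
```

Emit:
{"name": "move_arm", "arguments": {"moves": [[255,0.02,0,0,0],[255,0.04,0,0,0],[255,0.055,0,0,0],[255,0.07,0,0,0],[255,0.085,0,0,0],[255,0.1,0,0,0],[255,0.115,0,0,0],[255,0.13,0,0,0],[255,0.138,0,0,0],[255,0.138,0,0,0],[255,0.138,0,0.004,0],[255,0.138,0,0.004,0]]}}

```text
time: 6.8
tool_pos: [0.5829, 0.0679, 0.0656]
eef_rot: [[0.235, 0.972, 0.001], [0.972, -0.235, 0.0], [0.001, 0.001, -1.0]]
force: [-0.9, -0.5, 3.0]
width: 0.0258
grip_force: 30.0
```

```bash
python3 - <<'E'
from h import *
go(.55,-.07,.12,76.45)
E
```

```text
t 6.8 pos [0.5829 0.0679 0.0656] ang 76.41 w 0.0258 -> row [-0.1417  0.0005 -0.0545] -0.0007 F [-0.9 -0.5  3. ] tilt [ 1.4e-03  3.0e-04 -1.0e+00]
```

Emit:
{"name": "move_arm", "arguments": {"moves": [[0,0,0,0,0],[0,0,0,0,0],[0,0,0,0,0],[0,0,0,0,0],[0,0,0,0,0],[0,0,0,0,0],[0,0,0,-0.03,0],[0,0,0,-0.07,0],[0,-0.02,0,-0.1,0],[0,-0.07,0,-0.1,-0.1],[0,-0.12,0.01,-0.1,-0.2],[0,-0.17,0.03,-0.1,-0.3]]}}

```text
time: 8.3
tool_pos: [0.5715, -0.1052, 0.1653]
eef_rot: [[-0.068, 0.998, 0.001], [0.998, 0.068, -0.0], [-0.0, 0.001, -1.0]]
force: [-0.1, 0.5, -0.3]
width: 0.094
grip_force: 0.0
```

```bash
python3 - <<'E'
from h import *
im2,W2,_=shot("side"); cv2.imwrite("pics/s3.png",cv2.resize(im2[120:400,80:440],None,fx=2,fy=2))
P=W2.reshape(-1,3); q=P[:,:2]-m; t=q@d; l=q@n
k=(t<-.006)&(t>-.08)&(abs(l)<.035)&(P[:,2]>.035)&(P[:,2]<.1); print(k.sum(),"rear t",np.percentile(t[k],[1,99]),"ztop",np.percentile(P[k,2],95),"lat",np.percentile(l[k],[3,97]))
u=np.array([-.236,.972]); c=np.array([.6302,-.1726])
go(*(c-.04*u),.12,103.6)
E
```

```text
351 rear t [-0.03971006 -0.00630528] ztop 0.07538231386357486 lat [-0.01403655  0.00401828]
t 8.35 pos [ 0.572  -0.1125  0.1647] ang 93.64 w 0.0936 -> row [-0.1028  0.0612  0.0454] -0.1738 F [ 1.2 -3.2  1. ] tilt [ 9.0e-04 -6.3e-03 -1.0e+00]
```

View pics/s3.png

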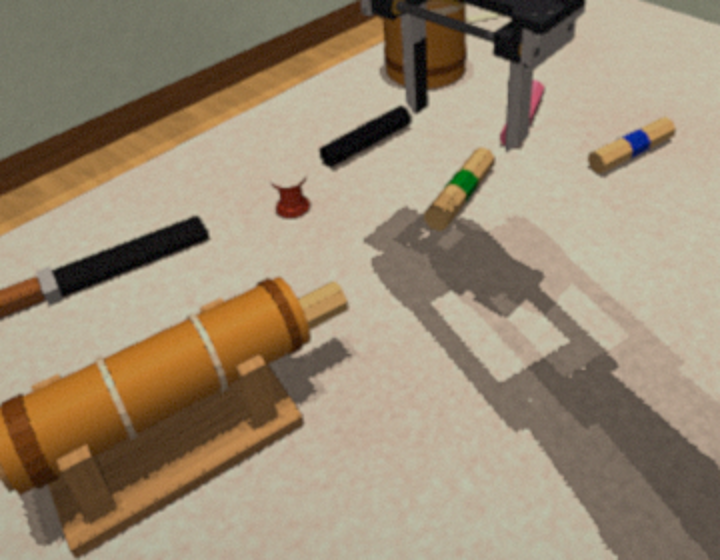

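Red rests in the bore, its rear standing 40 mm out at (325,300). So its centre is about 20 mm inside. On to green, with its band at (465,182).

Emit:
{"name": "move_arm", "arguments": {"moves": [[0,-0.04,0.02,0.01,-0.09],[0,-0.08,0.04,0.025,-0.174],[0,-0.111,0.0605,0.045,-0.174],[0,-0.111,0.0605,0.045,-0.174],[0,-0.111,0.0605,0.045,-0.174],[0,-0.111,0.0605,0.045,-0.174]]}}

```text
time: 9.1
tool_pos: [0.6394, -0.21, 0.1213]
eef_rot: [[-0.236, 0.972, 0.002], [0.972, 0.236, -0.0], [-0.001, 0.002, -1.0]]
force: [0.6, -0.2, -0.4]
width: 0.0941
grip_force: 0.0
```

```bash
python3 - <<'E'
from h import *
u=np.array([-.236,.972]); c=np.array([.6302,-.1726])
go(*(c-.04*u),.016,103.6)
E
```

```text
t 9.1 pos [ 0.6394 -0.21    0.1213] ang 103.67 w 0.0941 -> row [-0.0014 -0.0003  0.1053] 0.0012 F [ 0.6 -0.2 -0.4] tilt [ 2.e-03 -5.e-04 -1.e+00]
```

Emit:
{"name": "move_arm", "arguments": {"moves": [[0,-0.001,0,0.04,0],[0,-0.001,0,0.075,0],[0,-0.001,0,0.095,0],[0,-0.001,0,0.103,0],[255,-0.001,0,0.103,0],[255,-0.001,0,0.103,0],[255,-0.001,0,0.103,0],[255,-0.001,0,0.103,0],[255,-0.001,0,0.103,0],[255,-0.001,0,0.103,0],[255,-0.001,0,0.103,0],[255,-0.001,0,0.103,0]], "force": 40}}

```text
time: 10.6
tool_pos: [0.6394, -0.212, 0.0166]
eef_rot: [[-0.235, 0.972, -0.0], [0.972, 0.235, 0.0], [0.0, 0.0, -1.0]]
force: [0.7, -1.4, -0.2]
width: 0.0259
grip_force: 40.0
```

Emit:
{"name": "move_arm", "arguments": {"moves": [[255,0,0,0,0],[255,0,0,0,0],[255,0,0,-0.03,0],[255,0,0,-0.07,0],[255,0,0,-0.1,0],[255,0,0,-0.1,0],[255,0,0,-0.1,0]]}}

```text
time: 11.48
tool_pos: [0.6387, -0.2117, 0.1149]
eef_rot: [[-0.235, 0.972, -0.002], [0.972, 0.235, 0.001], [0.002, -0.002, -1.0]]
force: [0.6, 0.6, -1.1]
width: 0.0253
grip_force: 40.0
```

```bash
python3 - <<'E'
from h import *
go(*(m-.22*d),.067,76.45)
E
```

```text
t 11.47 pos [ 0.6387 -0.2117  0.1149] ang 103.61 w 0.0253 -> row [ 0.107  -0.0795  0.0482] 0.474 F [ 0.6  0.6 -1.1] tilt [-0.0023  0.0011 -1.    ]
```

Emit:
{"name": "move_arm", "arguments": {"moves": [[255,0.02,-0.015,0,0.1],[255,0.04,-0.03,0,0.2],[255,0.06,-0.045,0,0.3],[255,0.08,-0.06,0,0.4],[255,0.107,-0.0795,0,0.474],[255,0.107,-0.0795,0.025,0.474],[255,0.107,-0.0795,0.048,0.474],[255,0.107,-0.0795,0.048,0.474],[255,0.107,-0.0795,0.048,0.474]]}}

```text
time: 12.6
tool_pos: [0.5367, -0.1267, 0.0682]
eef_rot: [[0.234, 0.972, -0.001], [0.972, -0.234, 0.0], [0.0, -0.001, -1.0]]
force: [-0.0, -0.0, -0.5]
width: 0.0258
grip_force: 40.0
```

```bash
python3 - <<'E'
from h import *
held(-.20,-.08)
go(*(m-.11*d),.068,76.45)
E
```

```text
690 ztop [0.0784 0.0791] lat [-0.0132 -0.0071  0.0073] front -0.1167
-0.2 0.079 [-0.0132  0.0042]
-0.18 0.0791 [-0.0131  0.0056]
-0.16 0.0786 [-0.0127  0.0045]
-0.14 0.0786 [-0.0124  0.0055]
-0.12 0.0777 [-0.0111  0.0118]
t 12.65 pos [ 0.5373 -0.1268  0.0689] ang 76.44 w 0.0255 -> row [ 0.1102 -0.0012  0.001 ] -0.0001 F [ 0.4 -0.2 -0.3] tilt [ 4.e-04 -0.e+00 -1.e+00]
```

Emit:
{"name": "move_arm", "arguments": {"moves": [[255,0.02,0,0,0],[255,0.04,0,0,0],[255,0.055,0,0,0],[255,0.065,0,0.001,0],[255,0.075,0,0.001,0],[255,0.085,0,0.001,0],[255,0.095,0,0.001,0],[255,0.105,0,0.001,0],[255,0.115,0,0.001,0],[255,0.125,0,0.001,0],[255,0.13,0,0.001,0],[255,0.13,0,0.001,0]]}}

```text
time: 14.15
tool_pos: [0.5676, 0.0001, 0.0677]
eef_rot: [[0.234, 0.972, 0.0], [0.972, -0.234, 0.0], [0.0, 0.0, -1.0]]
force: [-0.8, -0.1, 0.1]
width: 0.0254
grip_force: 40.0
```

```bash
python3 - <<'E'
from h import *
im2,W2,_=shot("side"); cv2.imwrite("pics/s4.png",cv2.resize(im2[120:400,80:440],None,fx=2,fy=2))
held(-.07,-.005)
go(*(m-.03*d),.067,76.45)
E
```

```text
656 ztop [0.0782 0.0787] lat [-0.0128 -0.0077  0.0058] front -0.0053
-0.07 0.0786 [-0.0127  0.0051]
-0.05 0.0786 [-0.0127  0.0055]
-0.03 0.0784 [-0.0124  0.0051]
-0.01 0.0782 [-0.012   0.0045]
t 14.25 pos [ 5.675e-01 -4.000e-04  6.770e-02] ang 76.45 w 0.0256 -> row [ 0.0602 -0.0009  0.0007] -0.0 F [-0.6 -0.5 -0.8] tilt [ 1.e-04  0.e+00 -1.e+00]
```

View pics/s4.png

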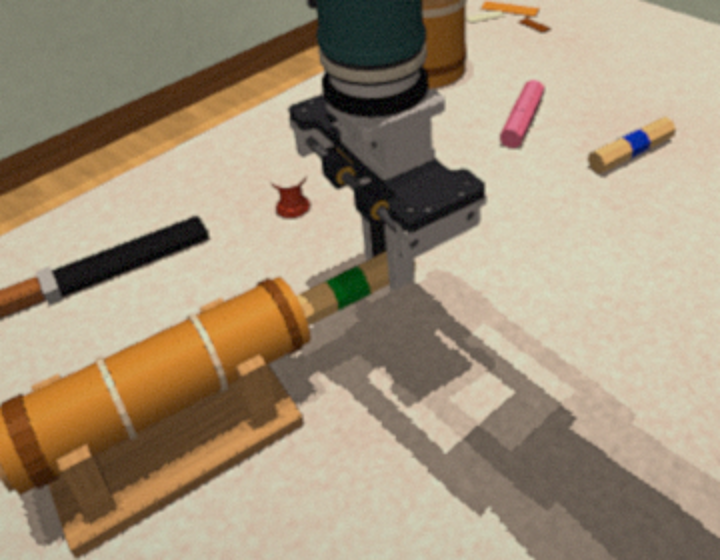

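Green's front has entered the mouth and is pushing red ahead of it. I'll continue slowly.

Emit:
{"name": "move_arm", "arguments": {"moves": [[255,0.008,0,0.001,0],[255,0.016,0,0.002,0],[255,0.024,0,0.002,0],[255,0.032,0,0.002,0],[255,0.04,0,0.002,0],[255,0.047,0,0.002,0],[255,0.053,0,0.002,0],[255,0.058,0,0.002,0],[255,0.062,0,0.002,0],[255,0.062,0,0.002,0]]}}

```text
time: 15.5
tool_pos: [0.582, 0.0603, 0.0657]
eef_rot: [[0.234, 0.972, 0.0], [0.972, -0.234, 0.0], [0.0, 0.0, -1.0]]
force: [-0.4, 0.8, -0.4]
width: 0.0255
grip_force: 40.0
```

```bash
python3 - <<'E'
from h import *
go(*(m-.02*d),.065,76.45)
E
```

```text
t 15.5 pos [0.582  0.0603 0.0657] ang 76.47 w 0.0255 -> row [ 0.0078 -0.0009  0.0007] 0.0003 F [-0.4  0.8 -0.4] tilt [ 1.e-04  2.e-04 -1.e+00]
```

Emit:
{"name": "move_arm", "arguments": {"moves": [[255,0.002,0,0,0],[255,0.003,0,0,0],[255,0.004,0,0,0],[255,0.005,0,0,0],[255,0.006,0,0,0],[255,0.006,0,0,0]]}}

```text
time: 16.25
tool_pos: [0.5834, 0.0657, 0.0657]
eef_rot: [[0.234, 0.972, -0.0], [0.972, -0.234, -0.0], [-0.0, 0.0, -1.0]]
force: [-0.9, -0.3, -1.2]
width: 0.0257
grip_force: 40.0
```

```bash
python3 - <<'E'
from h import *
go(*(m-.02*d),.065,76.45)
E
```

```text
t 16.25 pos [0.5834 0.0657 0.0657] ang 76.45 w 0.0257 -> row [ 0.0022 -0.0009  0.0007] 0.0 F [-0.9 -0.3 -1.2] tilt [-0.e+00 -2.e-04 -1.e+00]
```

Emit:
{"name": "move_arm", "arguments": {"moves": [[255,0.001,0,0,0],[255,0.002,0,0,0],[255,0.002,0,0.001,0],[0,0.002,0,0.001,0],[0,0.002,0,0.001,0],[0,0.002,0,0.001,0],[0,0.002,0,0.001,0],[0,0.002,0,0.001,0],[0,0.002,0,0.001,0],[0,0,0,-0.03,0],[0,0,0,-0.08,0],[0,-0.04,0,-0.12,0]]}}

```text
time: 17.75
tool_pos: [0.5745, 0.0282, 0.1876]
eef_rot: [[0.231, 0.973, 0.002], [0.973, -0.231, 0.001], [0.001, 0.002, -1.0]]
force: [0.8, -1.6, 0.1]
width: 0.0943
grip_force: 0.0
```

Emit:
{"name": "move_arm", "arguments": {"moves": [[0,-0.06,0,0,0],[0,-0.12,0,0,0],[0,-0.12,0,0,0],[0,-0.12,0,0,0]]}}

```text
time: 18.25
tool_pos: [0.5459, -0.0896, 0.1857]
eef_rot: [[0.235, 0.972, 0.0], [0.972, -0.235, 0.001], [0.001, -0.0, -1.0]]
force: [-0.0, -0.1, -0.0]
width: 0.0938
grip_force: 0.0
```

```bash
python3 - <<'E'
from h import *
im2,W2,_=shot("side"); cv2.imwrite("pics/s5.png",cv2.resize(im2[120:400,80:440],None,fx=2,fy=2))
P=W2.reshape(-1,3); q=P[:,:2]-m; t=q@d; l=q@n
k=(t<-.006)&(t>-.08)&(abs(l)<.035)&(P[:,2]>.035)&(P[:,2]<.09); print(k.sum(),"rear t",np.percentile(t[k],[1,99]),"ztop",np.percentile(P[k,2],95),"lat",np.percentile(l[k],[3,97]))
go(.5,0,.2,76)
E
```

```text
361 rear t [-0.0393063  -0.00630031] ztop 0.07542810014057649 lat [-0.01412411  0.00751753]
t 18.3 pos [ 0.546  -0.0889  0.1856] ang 76.49 w 0.0942 -> row [ 0.0757 -0.0655 -0.0143] 0.0086 F [ 0.4  1.  -0.4] tilt [ 1.e-04  7.e-04 -1.e+00]
```

View pics/s5.png

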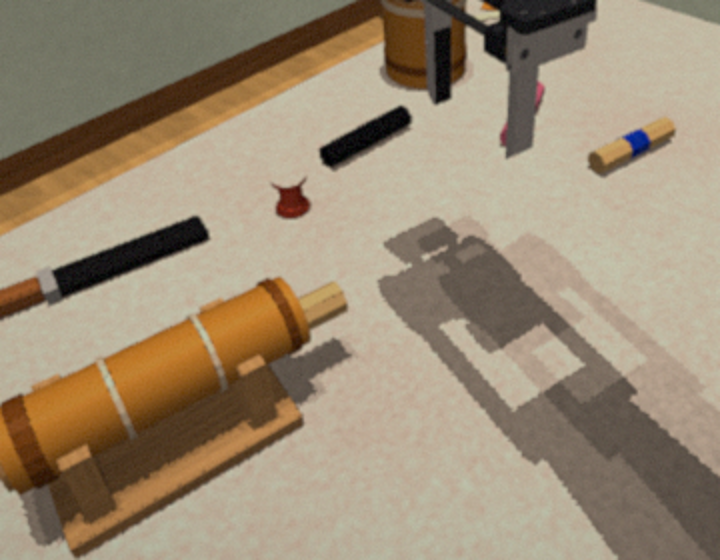

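The green blank stands 39 to 40 mm out of the mouth at (325,300) and lies level. Blue is undisturbed at (632,145) and the gripper is clear, so I hand in.

```bash
python3 -c "
from h import *
print(workorder.hand_in())"
```

```text
the job is handed in; nothing more can be done
None
```

The job is handed in, with no verdict returned: green stands about 40 mm out of the mouth with red pushed in ahead of it (by geometry about 140 mm in, not visible), and blue looks undisturbed.

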